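# Snap the spring clip onto the pivot pin with the fork tool

### The arm

A 6-joint arm with a two-finger parallel gripper is mounted at the origin on a cart in front of the work surface, level with it; the furniture and walls round the work are solid. World frame = base frame: x ahead of the robot, y to its left, z up, the work surface at z = 0. Lengths are in mm, angles in rad, forces in N, time in s.
With the tool pointing down it reaches from about 300 to 775 mm from the base axis. Payload 14.6 kg.
Tool frame: the origin (TCP) lies where the fingers leave the gripper's body, on its centre line; the fingertips stand 97 mm ahead of it and the grasp point (between the pads) lies ahead of it (grip_depth is the z of the grasp point in the tool frame, in mm); z points along the fingers, y is the line along which they close (so a half turn about z gives the same grasp; the last joint's range is limited). The gripper opens to 94 mm and grips with 3 to 60 N. Pads are 16 mm wide; open, the fingers measure 119 mm over their backs; the gripper's body (75 mm by 177 mm) begins 78 mm behind the grasp point.
Start: joints at [1.244, 0.3, 1.521, -0, 1.321, -0.067], TCP at [141.286, 531.534, 302.646] pointing down, gripper open.
Joint ranges: [-3.03, 3.03], [-0.79, 2.21], [0.23, 2.52], [-1.04, 4.18], [0, 3.07], [-2.55, 2.55]. Speed limits (rad/s): [2.22, 2.22, 2.57, 3.14, 3.14, 3.14].

### API

Orientations are given as [roll, pitch, yaw] about the fixed x, y, z axes, in that order (R = Rz(yaw) Ry(pitch) Rx(roll)).
In Python, from cell import read_state, camera, sign_off, regions_of, spot_point, grip_depth gives the robot as it stands. The module is installed in compiled form; this text tells all that it offers.
- The arm moves only by the tool send_rows, never from a script. Its argument "series" is a list of rows, each a list of 3 entries, a list of its own where there are three numbers: the shift along the world's x, y, z in mm, then the turn about the world's z in degrees, then the closure, from -1 (fully open) to 1 (shut), so that 0 is half open. A call has 1 to 12 rows; each row shifts and turns the commanded pose from where the row before left it; what a row does not reach is not made up. A row lasts 1/10 s, in which the tool goes at most 50 mm and 8.59 degrees, less where a joint would pass 70% of its speed; a pose out of reach is approached as far as the arm can. A call is refused whole if a number of a shift passes 50 or a number of a turn 8.59, either way. A call with a gripper value outside its range is refused whole. The fingers move at their own pace and stop on an object; "squeeze" is the grip in N (left out, the last holds). Time passes only in rows, so rows that do not move let the fingers close. It gives the time, the measured TCP pose, the force, the opening and the grip force at its end, in the units of the state.
- read_state(): the state, without advancing time (a new reading comes with each control period).
- camera(name): name is "scene" or "side" or "wrist"; returns a dict with "color" (384x512x3 uint8, blue, green, red), "fx", "fy", "cx", "cy" (pixels), "dist" ([k1, k2, p1, p2, k3] as OpenCV has them; the pictures are not rectified), "camera_from_world" (4x4, takes a point from world to camera coordinates). Camera axes: x right, y down, z forward; pixel columns grow to the right and rows downward; lengths in mm; the calibration is good to about 2 mm. A picture is of the moment at which its call begins. There is no depth.
- sign_off(): hands the job in; it is judged then, once.
Trained networks look in a picture, given as the dict that the camera call returned (one of the last four; its "shot" number tells which), for a name from the list of things; names that differ only in an ending like _2 or _b are one class to them, and where a whole thing is asked for, a point or a joint stands for the part that bears it (a point fixed in the world has none). Each returns a list of dicts, best first, with "confidence" (0 to 1); they miss things now and then, are a little off and sometimes report something else, mostly with a low value. They report only what shows in the picture. A call takes as long as a camera call. They do not tell look-alikes from the thing itself.
- regions_of(thing, picture): "mask" (384x512 bool, what is visible of it).
- spot_point(thing, picture): "point" ([x, y, z] in mm, in the coordinates of the camera as it stood for that picture, good to about 4 mm: a listed point, or the origin of a listed thing).
The state is a dict: "clock": time; "joints": joint angles; "qd": joint speeds; "effort": joint torques, N m; "eef_pos": TCP position; "eef_rot": TCP orientation; "wrist_force": force on the tool from outside, world axes, zero at the start; "moment": the same for the moment, N m; "finger_gap": finger opening in mm; "finger_force": force on a finger pad.
Only numpy, scipy, OpenCV 4.12 (cv2) and the standard library are available. Lean on these libraries where they do the work, as an engineer would, in place of code of your own. Each camera call takes 0.05 s, during which the arm holds its last target. There are 200 camera calls.

### The job

Lock the lever on its pivot pin: take the wide fork tool by its wooden handle and, with its prongs against the back of the open spring clip, push the clip along its track sideways into the groove of the pin until it snaps fully home. Then lay the fork flat on the bench clear of the pivot fixture. Do not touch the clip with the fingers, and leave the narrow fork where it lies.

Things in the scene. Friction and masses are not known exactly. Their poses are not given: they have to be found in the camera images.
- pivot: Fixed fixture, base 134x70x10, steel pin. Origin on the bench under the pin's axis; z up, x = way to push the clip. Track top z=32 mm, x -90 to -18, washer at the pin 1 mm lower; rails to z=42, 42 apart inside, x -88 to -20. Pin: groove 20 mm dia, z 32 to 47; head 26 mm dia, to z=61. Lever beyond, x to 87, below z=27.
- clip: Loose dark steel C-shaped spring clip with a square back, 39 mm wide, 12 thick, flat on the track 38 to 54 mm short of the pin. Origin: ring centre, underside; x out of the open side, to the pin. Flat back at x=-24, with a tab 12 wide to x=-27. Jaws meet the pin 16 mm short of its axis, spread under a push of up to 15 N; from about 7 mm short it jumps home, centred on the pin, and stops.
- wide_fork: Loose wide fork, 170 mm long, 0.16 kg. Origin: underside, mid handle; x to the prongs, z up. Wooden handle x -45 to 45, 18 wide, 30 high. Steel shank 10 thick. Head 32 wide, z 9 to 21; two prongs 6 wide, 20 apart inside, ends at x=125, mouth 12 deep. Pushing, the prong ends bear on the clip's flat back, astride the tab, 24 mm behind the clip's centre.
- narrow_fork: Bystander: a loose fork tool with the same handle and length as the wide one, but a head only 14 mm wide. Same origin and axes. To be left alone.
Mind the look-alikes: they are no part of the job. What is shaped like the clip but pink or turquoise is not meant.

How it is judged:
By the outcome, as a careful person would: the job done as asked, in the order asked, and still so for the second after the job is handed in, with the robot touching nothing.
It also fails if it takes over 45 s, if anything falls off the work surface, if the arm or the gripper's body presses on something with over 40 N, if the wrist force passes 120 N, or if a joint passes its speed limit or range.

## Working session

There is one attempt and no reset: what is moved stays moved. The work goes in short steps, Python scripts to look and compute and a tool call to move; the robot and the scene stay as the last step left them, time stands still between calls to the robot, and variables do not carry over. Pictures are saved under pics/ and viewed, at most 10 in all, crops included, and the job is handed in when it is done.

Besides the shell and the picture viewer there is one more tool, called after "Request:" by a JSON object that holds its "method" and its "body". send_rows: Moves the arm, as the interface text tells. Its arguments: {"type":"object","properties":{"series":{"type":"array"},"squeeze":{"type":"number"}},"required":["series"]}

```bash
mkdir -p pics; cat > h.py <<'E'
import numpy as np, cv2
from cell import *
def world(p,c):
    T=np.linalg.inv(c["camera_from_world"]); return T[:3,:3]@np.array(p)+T[:3,3]
def px(P,c):
    T=np.array(c["camera_from_world"]);K=np.array([[c["fx"],0,c["cx"]],[0,c["fy"],c["cy"]],[0,0,1.]])
    return cv2.projectPoints(np.array(P,float).reshape(-1,1,3),cv2.Rodrigues(T[:3,:3])[0],T[:3,3],K,np.array(c["dist"],float))[0][:,0]
def pt(u,v,z,c):
    K=np.array([[c["fx"],0,c["cx"]],[0,c["fy"],c["cy"]],[0,0,1.]])
    n=cv2.undistortPoints(np.array([[[u,v]]],float),K,np.array(c["dist"],float))[0,0]
    T=np.linalg.inv(c["camera_from_world"]);d=T[:3,:3]@np.array([n[0],n[1],1.]);o=T[:3,3]
    return o+d*(z-o[2])/d[2]
E
python3 - <<'E'
from h import *
np.set_printoptions(precision=1,suppress=True)
ims=[]
for n in ["scene","side"]:
    c=camera(n); ims.append(c["color"])
    print(n,world([0,0,0],c))
    for t in ["pivot","clip","wide_fork","narrow_fork"]:
        for r in spot_point(t,c)[:4]:
            w=world(r["point"],c); print(t,round(r["confidence"],2),w,px([w],c)[0])
        for r in regions_of(t,c)[:4]:
            ys,xs=np.where(r["mask"]);print("  mask",round(r["confidence"],2),xs.mean(),ys.mean(),xs.min(),xs.max(),ys.min(),ys.max())
    cv2.imwrite(f"pics/{n}1.png",cv2.resize(c["color"],(800,600)))
print(grip_depth,read_state())
E
```

```text
scene [159.1 642.2 798.4]
pivot 0.88 [497.  -28.2   3.3] [274.1 169.5]
  mask 0.68 271.7560975609756 171.7274655355249 249 292 148 193
clip 0.64 [445.6 404.6  -1.3] [201.3 293.1]
clip 0.63 [402.4 -92.   -1. ] [311.1 169.7]
clip 0.59 [ 526.6 -182.9   -0.4] [289.5 138. ]
clip 0.46 [492.7  14.   33.2] [268.7 172. ]
  mask 0.66 197.77489177489178 293.83116883116884 188 209 283 303
  mask 0.57 290.7692307692308 139.42307692307693 286 296 137 142
  mask 0.44 266.3225806451613 171.66935483870967 260 274 165 177
  mask 0.16 195.99203187250995 232.37051792828686 174 225 207 254
wide_fork 0.72 [556.3 310.    0.8] [189.2 241.8]
wide_fork 0.48 [411.8 296.8   1.2] [238.6 264.5]
  mask 0.7 196.807881773399 231.5320197044335 174 225 206 254
narrow_fork 0.79 [412.5 295.3   0.4] [238.7 264.1]
  mask 0.71 242.70299145299145 253.82478632478632 225 264 226 277
side [ 303.3 -537.6  565.8]
pivot 0.88 [491.7 -29.9  -1.7] [278.7 261. ]
  mask 0.78 276.97429171038823 253.04092339979013 253 301 215 288
clip 0.75 [399.2 -92.2   4.5] [240.7 292.3]
clip 0.63 [492.3   6.6  26.1] [274.3 238.6]
clip 0.59 [ 515.9 -1
[... 263 characters left out ...]
  mask 0.53 213.24475524475525 177.77272727272728 205 222 159 200
wide_fork 0.78 [554.3 310.3   0.6] [263.  166.7]
  mask 0.6 264.82481751824815 170.6897810218978 257 275 151 189
narrow_fork 0.89 [414.1 300.    1. ] [212.3 175.6]
  mask 0.68 213.6275167785235 179.06040268456377 205 223 160 200
78.39999999999999 {'clock': 0.9, 'joints': array([ 1.2,  0.3,  1.5,  0. ,  1.3, -0.1]), 'qd': array([-0., -0.,  0.,  0., -0.,  0.]), 'effort': array([ -0. , -53.2, -35.3,   0.1,   0. ,  -0. ]), 'eef_pos': array([141.3, 531.5, 302.7]), 'eef_rot': array([ 3.1, -0. ,  2.9]), 'wrist_force': array([-0.2,  0.8,  0.4]), 'moment': array([ 0. , -0.1, -0.1]), 'finger_force': 0.0, 'finger_gap': 94.11567941904683}
```

View pics/scene1.png

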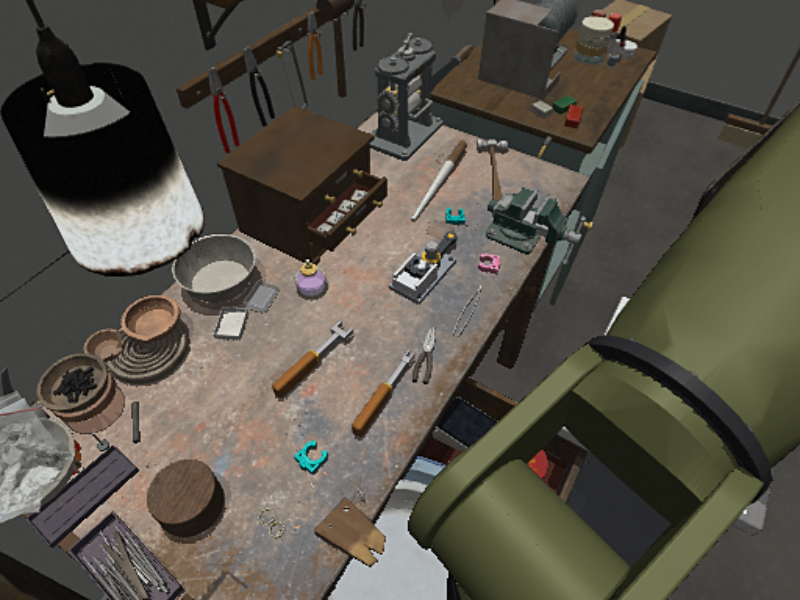

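View pics/side1.png

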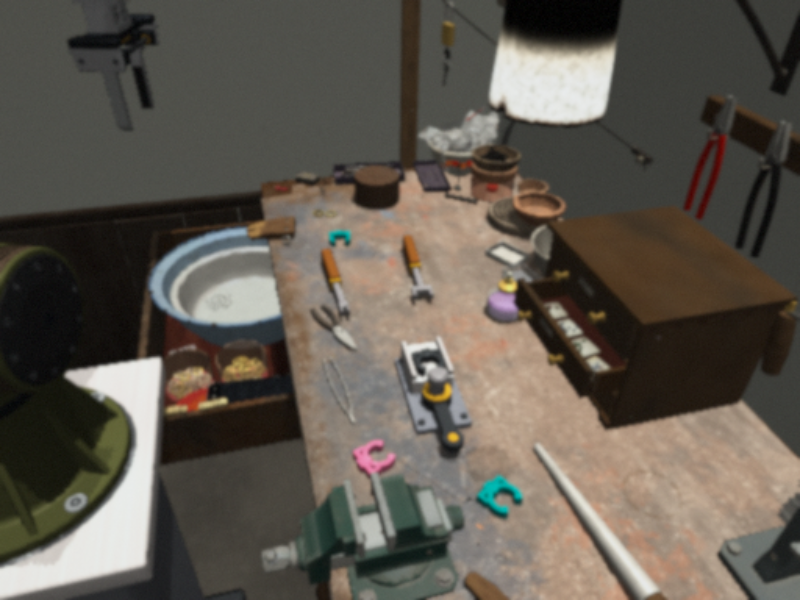

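Wide fork: orange handle at scene (189,242), broad head near (217,212). The narrow fork is at (239,264). The clip is the dark piece in the pivot's track at (268,172). The turquoise pieces (201,293) and (290,138) and the pink one (311,169) are look-alikes. I'll confirm with one enlarged crop and measure the axes.

```bash
python3 - <<'E'
from h import *
np.set_printoptions(precision=1,suppress=True)
c=camera("scene");d=camera("side")
a=cv2.resize(c["color"][195:285,165:275],(400,330),interpolation=3)
b=cv2.resize(c["color"][140:200,240:310],(400,340),interpolation=3)
e=cv2.resize(d["color"][210:290,245:310],(325,400),interpolation=3)
o=np.zeros((600,800,3),np.uint8); o[:330,:400]=a; o[:340,400:]=b; 
e=cv2.resize(d["color"][210:290,245:310],(211,260),interpolation=3);o[340:600,400:611]=e
cv2.imwrite("pics/crop.png",o)
for n,k in(("scene",c),("side",d)):
    for t in("wide_fork","narrow_fork","pivot"):
        for r in regions_of(t,k)[:1]:
            ys,xs=np.where(r["mask"]); P=np.array([pt(u,v,12,k)[:2] for u,v in zip(xs,ys)])
            m=P.mean(0);w,V=np.linalg.eigh(np.cov((P-m).T));ax=V[:,1];ax=ax*(-np.sign(ax[1]));s=(P-m)@ax
            print(n,t,m,ax,np.degrees(np.arctan2(ax[1],ax[0])),"ends",m+ax*s.min(),m+ax*s.max(),np.ptp(s))
E
```

```text
scene wide_fork [554.6 283.9] [-0.1 -1. ] -96.67858456153778 ends [563.  355.6] [543.3 187.5] 169.27095829250553
scene narrow_fork [415.8 267.5] [ 0. -1.] -88.99778369293242 ends [414.5 341.4] [417.4 176.8] 164.64603749268602
scene pivot [494.   -6.5] [-0. -1.] -90.28085820633747 ends [494.4  72.2] [ 493.4 -123.6] 195.80918443346815
side wide_fork [549.5 278.6] [-0.1 -1. ] -97.58472327936357 ends [562.3 374.8] [537.6 189.4] 186.94921410195923
side narrow_fork [412.3 275.9] [ 0. -1.] -89.49094880235737 ends [411.5 362.7] [413.1 182.5] 180.2375544400935
side pivot [489.7 -22.4] [-0. -1.] -91.71095703198829 ends [493.  90.] [ 487. -112.] 202.04122830408556
```

View pics/crop.png

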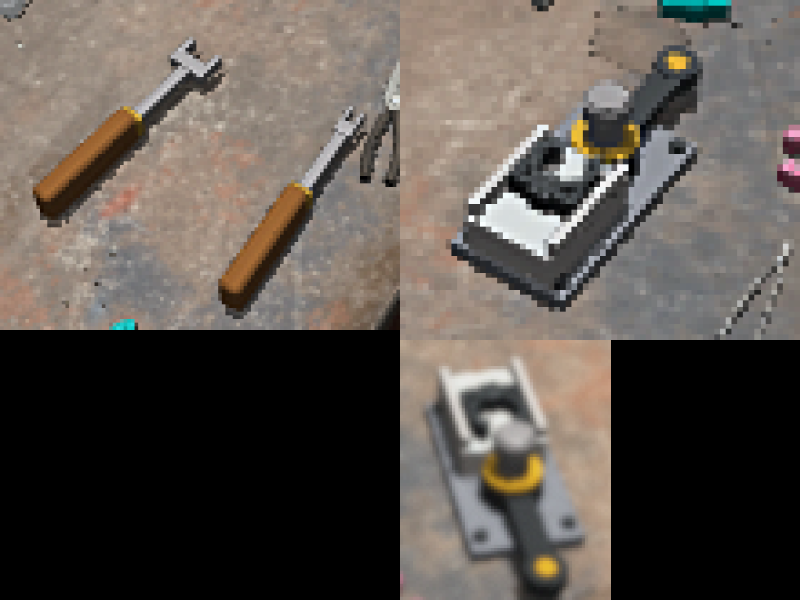

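The crop confirms it. The tool with the broad two-prong head (upper left) is the wide fork, and the dark steel clip lies between the white rails of the pivot with its open side to the pin. Moving above the wide fork now.

```bash
python3 - <<'E'
from h import *
np.set_printoptions(precision=1,suppress=True)
c=camera("scene");d=camera("side")
def ray(u,v,k):
    p=pt(u*.64,v*.64,0,k);o=np.linalg.inv(k["camera_from_world"])[:3,3];return o,(p-o)/np.linalg.norm(p-o)
o1,d1=ray(140,260,c);o2,d2=ray(555,120,d)
s=np.linalg.lstsq(np.c_[d1,-d2],o2-o1,rcond=None)[0];print("lamp bottom",o1+s[0]*d1,o2+s[1]*d2)
print(read_state()["eef_rot"],np.degrees(read_state()["eef_rot"][2]))
E
```

```text
lamp bottom [786.4 350.7 190.3] [806.9 348.  212.8]
[-3.1  0.   2.9] 165.1134535168663
```

Request:
{"method": "send_rows", "body": {"series": [[[41,-22,0],-8.2,-0.4],[[41,-22,0],-8.2,-0.4],[[41,-22,0],-8.2,-0.4],[[41,-22,0],-8.2,-0.4],[[41,-22,0],-8.2,-0.4],[[41,-22,0],-8.2,-0.4],[[41,-22,0],-8.2,-0.4],[[41,-22,0],-8.2,-0.4],[[41,-22,0],-8.2,-0.4],[[41,-22,0],-8.2,-0.4],[[0,0,0],0,-0.4],[[0,0,0],0,-0.4]], "squeeze": 60}}

```text
clock: 2.6
eef_pos: [551.7, 311.0, 302.1]
eef_rot: [-3.141, 0.0, 1.45]
wrist_force: [0.2, 0.6, 1.0]
finger_gap: 65.7
finger_force: 0.0
```

```bash
python3 - <<'E'
from h import *
np.set_printoptions(precision=1,suppress=True)
c=camera("wrist");s=read_state();print(s["eef_pos"],np.degrees(s["eef_rot"]),s["finger_gap"],s["wrist_force"],world([0,0,0],c))
for r in spot_point("wide_fork",c)[:2]: print(r["confidence"],world(r["point"],c),px([world(r["point"],c)],c))
for r in regions_of("wide_fork",c)[:1]:
    ys,xs=np.where(r["mask"]); P=np.array([pt(u,v,15,c)[:2] for u,v in zip(xs,ys)])
    m=P.mean(0);w,V=np.linalg.eigh(np.cov((P-m).T));print(m,np.degrees(np.arctan2(*V[::-1,1])),np.ptp((P-m)@V[:,1]))
im=cv2.resize(c["color"],(800,600));cv2.imwrite("pics/w1.png",im)
E
```

```text
[550.9 311.7 302.4] [-180.     0.    83.2] 65.8429393403438 [ 0.1  1.6 -0.3] [559.5 385.6 383.7]
0.63 [551.1 303.9   3.8] [[256.8 175.8]]
0.52 [408.7 298.7  -0.3] [[163.  189.9]]
[547.2 272.5] 82.63343640718054 168.58819780310057
```

View pics/w1.png

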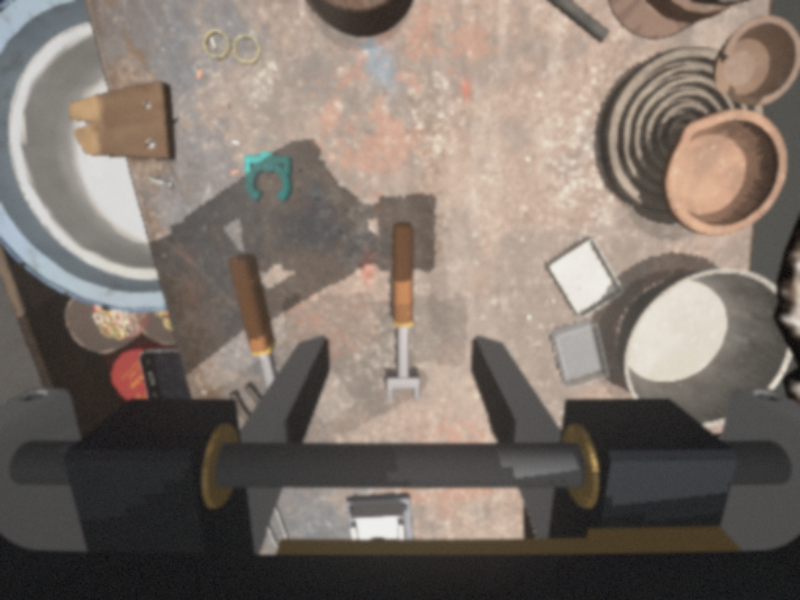

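Wrist view: the handle runs from (402,225) to (404,322) and the prong ends are at about (404,396). Fixing those points in world coordinates.

```bash
python3 - <<'E'
from h import *
np.set_printoptions(precision=1,suppress=True)
c=camera("wrist")
f=.64
for u,v,z in((402,225,30),(404,320,30),(404,396,21),(404,396,15)): print(u,v,pt(u*f,v*f,z,c))
A=pt(402*f,225*f,30,c);B=pt(404*f,396*f,21,c);e=B-A;print(np.linalg.norm(e[:2]),np.degrees(np.arctan2(e[1],e[0])))
u=e[:2]/np.linalg.norm(e[:2]);print("origin",B[:2]-125*u)
E
```

```text
402 225 [556.2 353.4  30. ]
404 320 [548.1 269.4  30. ]
404 396 [538.9 189.3  21. ]
404 396 [538.6 186.1  15. ]
164.98627007940527 -96.00613827590887
origin [552.  313.6]
```

Request:
{"method": "send_rows", "body": {"series": [[[0,0,-40],0,-0.4],[[0,0,-40],0,-0.4],[[0,0,-40],0,-0.4],[[0,0,-40],0,-0.4],[[0,0,-30],0,-0.4],[[0,0,-11],0,-0.4],[[0,0,0],0,-0.4],[[0,0,0],0,1],[[0,0,0],0,1],[[0,0,0],0,1],[[0,0,0],0,1],[[0,0,0],0,1]], "squeeze": 60}}

```text
clock: 4.0
eef_pos: [551.4, 311.6, 102.1]
eef_rot: [3.141, -0.0, 1.451]
wrist_force: [0.6, 0.2, 0.8]
finger_gap: 29.2
finger_force: 0.0
```

Request:
{"method": "send_rows", "body": {"series": [[[0,0,0],0,1],[[0,0,0],0,1],[[0,0,0],0,1],[[0,0,0],0,1]]}}

```text
clock: 4.4
eef_pos: [551.4, 311.5, 101.8]
eef_rot: [3.141, -0.0, 1.451]
wrist_force: [0.6, 0.5, 3.3]
finger_gap: 17.6
finger_force: 59.7
```

Request:
{"method": "send_rows", "body": {"series": [[[0,0,30],0,1],[[0,0,40],0,1],[[0,0,45],0,1],[[0,0,45],0,1],[[-5,-30,40],0,1],[[-10,-40,0],2,1],[[-10,-40,0],2,1],[[-10,-40,0],2,1],[[-10,-40,0],0,1],[[-10,-40,0],0,1],[[-2,-40,0],0,1],[[0,-40,0],0,1]]}}

```text
clock: 5.6
eef_pos: [493.6, 0.2, 301.4]
eef_rot: [-3.141, -0.0, 1.556]
wrist_force: [0.4, 1.4, -1.4]
finger_gap: 17.5
finger_force: 59.7
```

Request:
{"method": "send_rows", "body": {"series": [[[0,-40,0],0,1],[[0,-30,0],0,1],[[0,0,0],0,1],[[0,0,0],0,1],[[0,0,0],0,1]]}}

```text
clock: 6.1
eef_pos: [494.3, -67.5, 301.3]
eef_rot: [-3.141, -0.0, 1.556]
wrist_force: [0.1, 0.5, -1.3]
finger_gap: 17.7
finger_force: 59.7
```

```bash
python3 - <<'E'
from h import *
np.set_printoptions(precision=1,suppress=True)
c=camera("wrist");s=read_state();print(s["eef_pos"],np.degrees(s["eef_rot"]),s["finger_gap"],s["wrist_force"],world([0,0,0],c))
for t in("pivot","clip"):
  for r in spot_point(t,c)[:3]: print(t,r["confidence"],world(r["point"],c),px([world(r["point"],c)],c))
p=px([[494,-30,0]],c)[0];print(p)
u,v=int(np.clip(p[0],100,412)),int(np.clip(p[1]-40,75,309));print("crop",u-100,v-75)
cv2.imwrite("pics/w2.png",cv2.resize(c["color"][v-75:v+75,u-100:u+100],(800,600),interpolation=3))
np.save("w2.npy",c)
E
```

```text
[494.3 -67.4 301.4] [-180.    -0.    89.2] 17.866889870148555 [ 0.2  0.3 -2. ] [494.1   7.5 383. ]
pivot 0.75 [494.3 -29.3   0.6] [[256.3 144.5]]
clip 0.75 [404.2 -89.7   4.6] [[195.6 187.2]]
clip 0.56 [492.3   6.8  30.3] [[254.4 118.4]]
[256.1 145. ]
crop 156 29
```

View pics/w2.png

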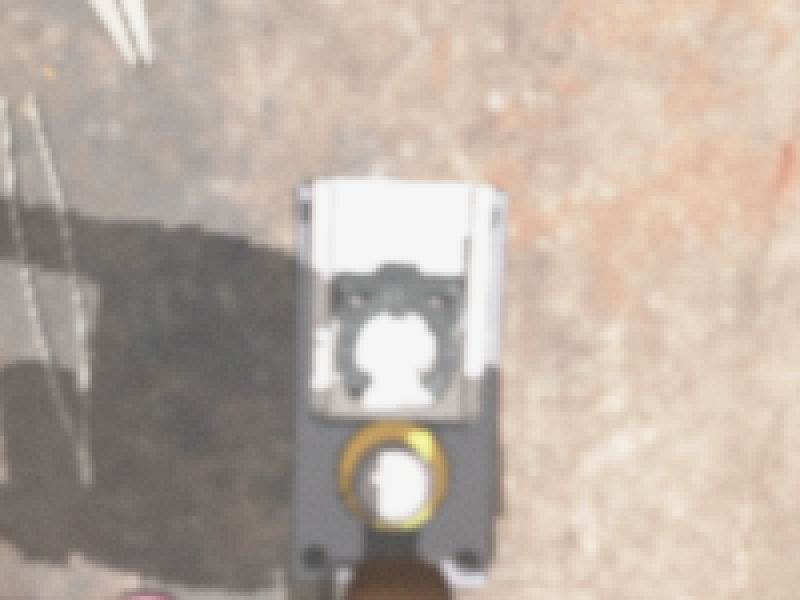

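Crop (x4, offset 156,29): pin head at about (402,482), clip back at y≈277 with its tab at (398,265), rail inner sides at about x 330 and 467, and the track's rear edge at y≈180.

```bash
python3 - <<'E'
from h import *
np.set_printoptions(precision=1,suppress=True)
c=np.load("w2.npy",allow_pickle=True).item()
for n,u,v,z in(("pin",402,482,61),("washer",393,475,31),("clipback",398,277,44),("clipL",335,285,44),("clipR",464,285,44),("trackrearL",314,180,32),("trackrearR",475,184,32),("trackfrontL",314,415,32),("trackfrontR",478,418,32),("baseRL",297,185,10),("baseRR",507,188,10),("baseFL",296,570,10),("baseFR",490,585,10)):
    print(n,pt(156+u/4,29+v/4,z,c))
# axis from fork in hand
T=np.linalg.inv(c["camera_from_world"]);print(T[:3,3])
E
```

```text
pin [494.4 -29.4  61. ]
washer [491.5 -30.5  31. ]
clipback [494.1  30.4  44. ]
clipL [475.   28.4  44. ]
clipR [514.1  27.8  44. ]
trackrearL [468.8  60.   32. ]
trackrearR [518.2  58.1  32. ]
trackfrontL [466.3 -10.8  32. ]
trackfrontR [519.3 -12.5  32. ]
baseRL [461.6  61.9  10. ]
baseRR [530.1  59.9  10. ]
baseFL [456.2 -65.9  10. ]
baseFR [525.4 -72.5  10. ]
[494.1   7.5 383. ]
```

Request:
{"method": "send_rows", "body": {"series": [[[0,40,0],-0.9,1],[[0,40,0],0,1],[[0,40,0],0,1],[[0,40,0],0,1],[[2,40,0],0,1],[[2,40,0],0,1],[[1.5,33,-30],0,1],[[0,0,-40],0,1],[[0,0,-40],0,1],[[0,0,-40],0,1],[[0,0,-20],0,1],[[0,0,0],0,1]]}}

```text
clock: 7.45
eef_pos: [498.5, 204.9, 128.8]
eef_rot: [-3.137, 0.002, 1.541]
wrist_force: [-0.1, -0.5, -0.9]
finger_gap: 17.8
finger_force: 59.7
```

Request:
{"method": "send_rows", "body": {"series": [[[0,0,0],0,1],[[0,0,0],0,1]]}}

```text
clock: 7.65
eef_pos: [500.4, 205.1, 133.1]
eef_rot: [3.139, -0.001, 1.54]
wrist_force: [0.2, 0.7, -0.7]
finger_gap: 17.7
finger_force: 59.7
```

```bash
python3 - <<'E'
from h import *
np.set_printoptions(precision=1,suppress=True)
c=camera("wrist");k=camera("scene");d=camera("side");s=read_state();print(s["eef_pos"],np.degrees(s["eef_rot"]),s["wrist_force"])
o=np.zeros((600,800,3),np.uint8)
o[:300,:400]=cv2.resize(c["color"],(400,300))
for im,P,q in((k,[495,90,30],(0,400)),(d,[495,90,30],(300,0))):
    u,v=px([P],im)[0].astype(int); print(u-40,v-30)
    o[q[0]:q[0]+300,q[1]:q[1]+400]=cv2.resize(im["color"][v-30:v+30,u-40:u+40],(400,300),interpolation=3)
u,v=px([[495,90,30]],c)[0];print("w",u,v);u,v=int(np.clip(u,60,452)),int(np.clip(v,45,339));print(u-60,v-45)
o[300:,400:]=cv2.resize(c["color"][v-45:v+45,u-60:u+60],(400,300),interpolation=3)
cv2.imwrite("pics/pre.png",o);np.save("pre.npy",[c,k,d])
E
```

```text
[500.2 204.9 132.6] [179.9  -0.   88.2] [ 0.1 -0.7 -1.5]
214 159
224 181
w 254.91332384819376 346.4551000512671
194 294
```

View pics/pre.png

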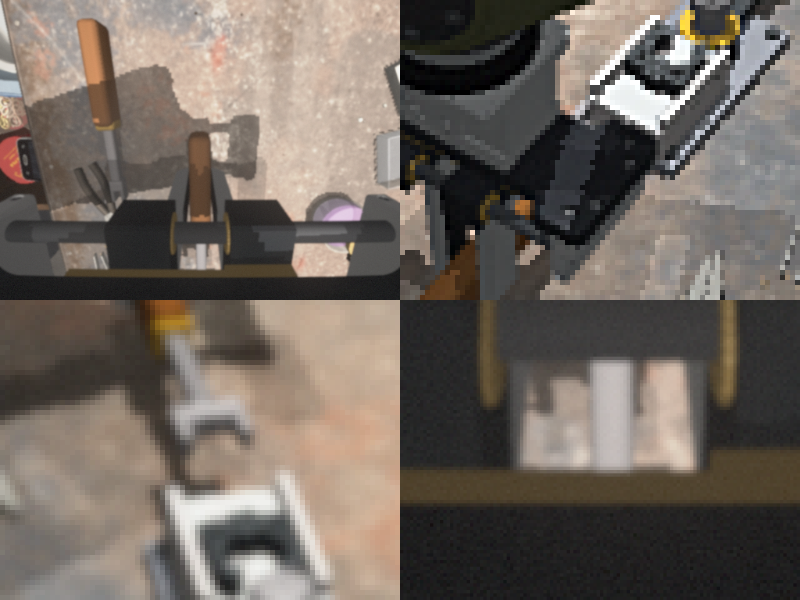

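```bash
python3 - <<'E'
from h import *
np.set_printoptions(precision=1,suppress=True)
c,k,d=np.load("pre.npy",allow_pickle=True)
y=np.radians(-91.8);f=np.array([np.cos(y),np.sin(y),0]);l=np.array([-f[1],f[0],0])
O=np.array([500.2,204.9,132.6-101.8])
for n,x,w,z in(("tip outer R top",125,16,21),("tip L top",125,-16,21),("tip mid bot",125,16,9),("headback",105,16,21),("ferrule",45,0,25)):
    print(n,(px([O+f*x+l*w+[0,0,z]],d)[0]-[224,181])*5+[0,300])
P=np.array([492.8,-29.6,0])
for n,x,w,z in(("railrear",-88,21,42),("railrear",-88,-21,42),("track rear",-90,0,32),("pin top",0,0,61),("clip back",-60,0,44)):
    print(n,(px([P+f*x+l*w+[0,0,z]],d)[0]-[224,181])*5+[0,300])
E
```

```text
tip outer R top [248.5 423. ]
tip L top [176.  432.8]
tip mid bot [247.4 444.7]
headback [236.6 395.2]
ferrule [169.6 314.8]
railrear [272.2 470.5]
railrear [175.9 484. ]
track rear [222.4 492.3]
pin top [284.  584.1]
clip back [241.6 516.4]
```

Request:
{"method": "send_rows", "body": {"series": [[[0,0,-6],0,1],[[0,0,0],0,1],[[-0.3,-10,0],0,1],[[-0.3,-10,0],0,1],[[-0.3,-10,0],0,1],[[-0.3,-8,0],0,1],[[0,0,0],0,1],[[0,0,0],0,1]]}}

```text
clock: 8.6
eef_pos: [498.7, 166.5, 125.6]
eef_rot: [3.141, -0.0, 1.539]
wrist_force: [0.1, 0.5, -1.2]
finger_gap: 17.6
finger_force: 59.7
```

Request:
{"method": "send_rows", "body": {"series": [[[-0.2,-6,0.8],0,1],[[-0.2,-5,0],0,1],[[-0.2,-5,0],0,1],[[-0.2,-5,0],0,1],[[0,0,0],0,1],[[0,0,0],0,1]]}}

```text
clock: 9.2
eef_pos: [497.8, 145.5, 126.2]
eef_rot: [-3.142, 0.0, 1.539]
wrist_force: [0.1, 0.0, -2.0]
finger_gap: 17.7
finger_force: 59.7
```

```bash
cat > look.py <<'E'
from h import *
import sys
np.set_printoptions(precision=1,suppress=True)
d=camera("side");k=camera("scene");s=read_state();print(s["eef_pos"],np.degrees(s["eef_rot"]),s["wrist_force"])
o=np.zeros((450,800,3),np.uint8)
for im,x in((d,0),(k,400)):
    u,v=px([[495,10,35]],im)[0].astype(int);print(u-24,v-27)
    o[:,x:x+400]=cv2.resize(im["color"][v-27:v+27,u-24:u+24],(400,450),interpolation=3)
cv2.imwrite(f"pics/{sys.argv[1]}.png",o)
E
python3 look.py push1
```

```text
[497.8 145.8 126.2] [-180.     0.    88.2] [-0.6 -0.2 -1.8]
251 207
244 143
```

View pics/push1.png

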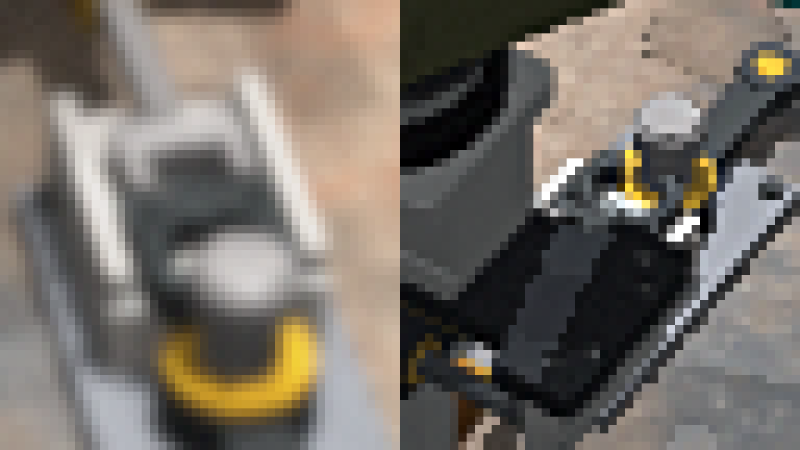

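The fork head sits between the rails with its prongs on the clip's back, astride the tab. Pushing on.

Request:
{"method": "send_rows", "body": {"series": [[[-0.1,-4,0],0,1],[[-0.1,-4,0],0,1],[[-0.1,-3,0],0,1],[[-0.1,-3,0],0,1],[[0,0,0],0,1]]}}

```text
clock: 9.8
eef_pos: [497.4, 131.2, 126.2]
eef_rot: [-3.142, 0.0, 1.539]
wrist_force: [-0.3, 0.8, -1.4]
finger_gap: 17.7
finger_force: 59.7
```

Request:
{"method": "send_rows", "body": {"series": [[[-0.1,-2,0],0,1],[[-0.1,-2,0],0,1],[[0,0,0],0,1]]}}

```text
clock: 10.1
eef_pos: [497.2, 127.4, 126.2]
eef_rot: [3.142, 0.0, 1.54]
wrist_force: [-0.6, -0.1, -1.4]
finger_gap: 17.7
finger_force: 59.7
```

Request:
{"method": "send_rows", "body": {"series": [[[-0.1,-2,0],0,1],[[-0.1,-2,0],0,1],[[0,0,0],0,1]]}}

```text
clock: 10.4
eef_pos: [497.0, 123.4, 126.2]
eef_rot: [-3.142, 0.0, 1.539]
wrist_force: [-0.8, -0.1, -1.9]
finger_gap: 17.7
finger_force: 59.7
```

```bash
python3 look.py push2
```

```text
[497.  123.6 126.2] [-180.     0.    88.2] [-0.8  0.4 -2. ]
251 207
244 143
```

View pics/push2.png

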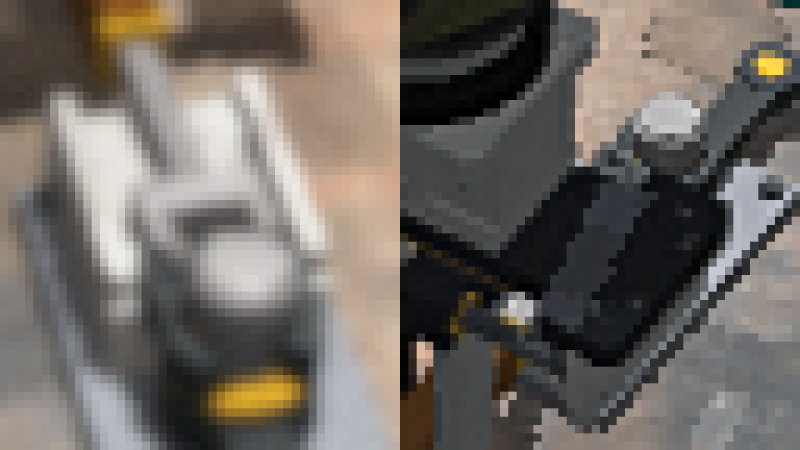

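The clip now wraps the pin. I'll push on gently until the stop shows as force.

Request:
{"method": "send_rows", "body": {"series": [[[-0.1,-2,0],0,1],[[0,0,0],0,1]]}}

```text
clock: 10.7
eef_pos: [496.9, 121.7, 126.3]
eef_rot: [3.141, -0.0, 1.54]
wrist_force: [0.8, 1.2, -0.7]
finger_gap: 17.5
finger_force: 59.7
```

Request:
{"method": "send_rows", "body": {"series": [[[-0.1,-2,0],0,1],[[0,0,0],0,1]]}}

```text
clock: 10.9
eef_pos: [497.0, 121.0, 126.6]
eef_rot: [3.141, -0.003, 1.539]
wrist_force: [0.0, 14.3, -0.7]
finger_gap: 17.4
finger_force: 59.7
```

Request:
{"method": "send_rows", "body": {"series": [[[0,-1,0],0,1],[[0,0,0],0,1]]}}

```text
clock: 11.1
eef_pos: [497.0, 120.7, 126.7]
eef_rot: [3.14, -0.004, 1.539]
wrist_force: [0.5, 22.5, -0.4]
finger_gap: 17.8
finger_force: 59.8
```

Request:
{"method": "send_rows", "body": {"series": [[[0,-1,0],0,1],[[0,0,0],0,1]]}}

```text
clock: 11.3
eef_pos: [497.1, 120.4, 126.9]
eef_rot: [3.14, -0.005, 1.539]
wrist_force: [-0.8, 29.5, -0.1]
finger_gap: 17.8
finger_force: 59.8
```

30 N with no movement means a hard stop. Backing off and checking from above.

Request:
{"method": "send_rows", "body": {"series": [[[0.1,5,0],0,1],[[0.6,20,0],0,1],[[1,35,0],0,1],[[1,35,0],0,1],[[0,10,40],0,1],[[0,0,45],0,1],[[0,0,45],0,1],[[0,0,45],0,1],[[0,-40,0],0,1],[[0,-45,0],0,1],[[0,-45,0],0,1],[[0,-45,0],0,1]]}}

```text
clock: 12.5
eef_pos: [499.1, 46.0, 301.3]
eef_rot: [3.141, 0.0, 1.54]
wrist_force: [1.3, 0.2, -0.9]
finger_gap: 17.6
finger_force: 59.7
```

Request:
{"method": "send_rows", "body": {"series": [[[-2,-45,0],0,1],[[-2,-45,0],0,1],[[-1,-25,0],0,1],[[0,0,0],0,1],[[0,0,0],0,1],[[0,0,0],0,1]]}}

```text
clock: 13.1
eef_pos: [494.5, -66.6, 301.2]
eef_rot: [-3.141, -0.0, 1.54]
wrist_force: [-0.3, -0.4, -1.5]
finger_gap: 17.6
finger_force: 59.7
```

```bash
python3 - <<'E'
from h import *
np.set_printoptions(precision=1,suppress=True)
c=camera("wrist");s=read_state();print(s["eef_pos"],np.degrees(s["eef_rot"]),s["finger_gap"],s["wrist_force"])
for r in spot_point("clip",c)[:3]: print(r["confidence"],world(r["point"],c))
u,v=px([[493,0,30]],c)[0].astype(int);u,v=max(u,60),max(v,45);print("crop",u-60,v-45)
cv2.imwrite("pics/w3.png",cv2.resize(c["color"][v-45:v+45,u-60:u+60],(800,600),interpolation=3));np.save("w3.npy",c)
P=np.array([492.8,-29.6,0]);y=np.radians(-91.8);f=np.array([np.cos(y),np.sin(y),0])
for x,z in((-24,43),(-27,43),(-20,42),(0,61),(-18,32),(-31,43)):print(x,z,(px([P+f*x+[0,0,z]],c)[0]-[u-60,v-45])*6.667)
E
```

```text
[494.6 -66.5 301.2] [-180.    -0.    88.3] 17.70684824321128 [ 1.1  0.6 -1.6]
0.62 [493.7 -31.2  31.5]
crop 193 79
-24 43 [410. 336.]
-27 43 [410.  319.6]
-20 42 [410.  357.5]
0 61 [409.6 476. ]
-18 32 [410.3 365.2]
-31 43 [410.  297.6]
```

View pics/w3.png

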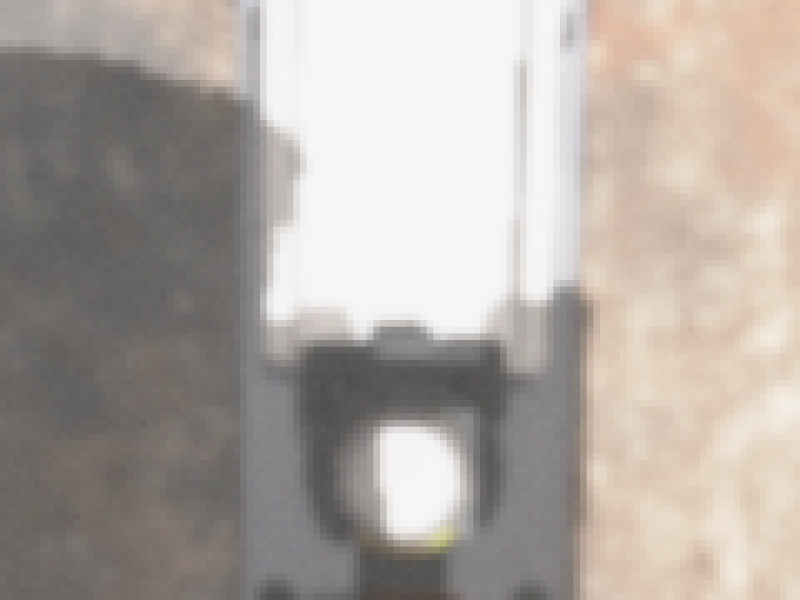

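The clip's flat back is at crop y≈340 (predicted 336 for home) and it sits concentric on the pin, so it is home. Laying the fork back in its old spot.

Request:
{"method": "send_rows", "body": {"series": [[[0,40,0],0,1],[[0,45,0],0,1],[[5,45,0],0,1],[[10,45,0],0,1],[[10,45,0],0,1],[[10,45,0],0,1],[[10,45,0],0,1],[[10,40,0],0,1],[[0,28,0],0,1],[[0,0,-40],0,1],[[0,0,-45],0,1],[[0,0,-45],0,1]]}}

```text
clock: 14.4
eef_pos: [548.8, 311.7, 169.8]
eef_rot: [3.141, -0.0, 1.541]
wrist_force: [0.1, 0.8, -0.9]
finger_gap: 17.7
finger_force: 59.7
```

Request:
{"method": "send_rows", "body": {"series": [[[0,0,-40],0,1],[[0,0,-20],0,1],[[0,0,0],0,1],[[0,0,0],0,1]]}}

```text
clock: 14.8
eef_pos: [549.6, 311.3, 112.1]
eef_rot: [3.141, -0.0, 1.54]
wrist_force: [0.4, -0.3, 0.4]
finger_gap: 17.6
finger_force: 59.7
```

Request:
{"method": "send_rows", "body": {"series": [[[0,0,-5],0,1],[[0,0,-3],0,1],[[0,0,-1],0,1],[[0,0,0],0,1],[[0,0,0],0,1]]}}

```text
clock: 15.3
eef_pos: [549.6, 310.7, 102.6]
eef_rot: [3.141, -0.0, 1.54]
wrist_force: [0.3, 0.3, -0.6]
finger_gap: 17.9
finger_force: 59.7
```

Request:
{"method": "send_rows", "body": {"series": [[[0,0,-0.7],0,1],[[0,0,0],0,1],[[0,0,0],0,0.2],[[0,0,0],0,0.2],[[0,0,0],0,0.2],[[0,0,0],0,0.2],[[0,0,0],0,0.2],[[0,0,20],0,0.2],[[0,0,40],0,0.2],[[0,0,40],0,0.2],[[0,0,40],0,0.2],[[0,0,40],0,0.2]]}}

```text
clock: 16.5
eef_pos: [549.3, 310.6, 283.3]
eef_rot: [3.142, -0.0, 1.54]
wrist_force: [0.6, 0.8, -0.1]
finger_gap: 37.6
finger_force: 0.0
```

Request:
{"method": "send_rows", "body": {"series": [[[0,0,20],0,0.2],[[0,0,0],0,0.2],[[0,0,0],0,0.2]]}}

```text
clock: 16.8
eef_pos: [549.4, 310.6, 300.7]
eef_rot: [-3.141, 0.0, 1.54]
wrist_force: [0.4, -0.3, -0.5]
finger_gap: 37.5
finger_force: 0.0
```

```bash
python3 - <<'E'
from h import *
np.set_printoptions(precision=1,suppress=True)
c=camera("side");s=read_state();print(s["eef_pos"],s["finger_gap"])
for t in("wide_fork","narrow_fork","clip"):
  for r in spot_point(t,c)[:4]: print(t,r["confidence"],world(r["point"],c))
w=camera("wrist")
for t in("wide_fork","narrow_fork"):
  for r in spot_point(t,w)[:1]: print("w",t,world(r["point"],w))
o=np.hstack([cv2.resize(w["color"],(400,300)),cv2.resize(c["color"][140:320,190:350],(267,300),interpolation=3)])
cv2.imwrite("pics/end.png",o)
E
```

```text
[549.3 310.6 300. ] 37.47461158174483
wide_fork 0.65 [550.4 306.4   1.2]
narrow_fork 0.85 [412.4 300.4  -0.9]
narrow_fork 0.31 [491.1 -34.6  31.1]
clip 0.81 [ 518.9 -184.2    0.4]
clip 0.71 [494.6 -33.9  31.3]
clip 0.62 [404.  -87.9   0.9]
clip 0.49 [445.  400.6  -2.3]
w wide_fork [548.3 304.9   1.4]
w narrow_fork [410.6 294.7   0.3]
```

View pics/end.png

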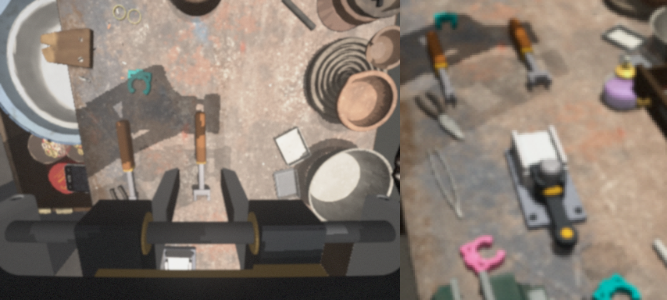

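The wide fork lies flat at (200,150), the narrow fork has not moved (125,150), and the clip is home on the pin at (548,175).

```bash
python3 -c "
from cell import *
print(sign_off())"
```

```text
the job is handed in; nothing more can be done
None
```

The job is handed in: the clip is pushed home in the pin's groove (hard stop felt at about 30 N and checked from above), the wide fork lies flat clear of the fixture, and the narrow fork was not touched, at about 17 s on the clock.

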